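# Seat the filter collar in the photometer head

### The arm

A 6-joint arm with a two-finger parallel gripper is mounted at the origin on a cart in front of the work surface, level with it; the furniture and walls round the work are solid. World frame = base frame: x ahead of the robot, y to its left, z up, the work surface at z = 0. Lengths are in m, angles in rad, forces in N, time in s.
With the tool pointing down it reaches from about 0.35 to 0.775 m from the base axis. Payload 7.3 kg.
Tool frame: the origin (TCP) lies at the very end of the fingers, on their centre line; the grasp point (between the pads) lies 19 mm behind it (robot.pinch_z is the distance from the TCP to the grasp point, in m); z points along the fingers, y is the line along which they close (so a half turn about z gives the same grasp; the last joint's range is limited). The gripper opens to 92 mm and grips with 3 to 60 N. Pads are 19 mm wide; open, the fingers measure 130 mm over their backs; the gripper's body (75 mm by 190 mm) begins 47 mm behind the grasp point.
Start: joints at [-1.346, 0.342, 1.524, -0, 1.275, -0.146], TCP at [0.19, -0.489, 0.227] pointing down, gripper open.
Joint ranges: [-2.53, 2.53], [-0.77, 2.02], [0.04, 2.7], [-1, 4.14], [0.28, 2.66], [-3.11, 3.11]. Speed limits (rad/s): [2.57, 2.57, 3.14, 3.14, 3.14, 3.14].

### API

Orientations are given as a rotation vector (axis times angle).
In Python, from bench import robot, cams, workorder gives the robot as it stands (robot), with the cameras (cams) and the job (workorder).
- The arm moves only by the shell command python3 jog.py 'ROWS' [OPENING] [FORCE]. ROWS is rows parted by semicolons, their numbers by spaces, 1 to 5 of them, each of 4 numbers: dx, dy, dz in m, then a turn about the tool's z in rad; each row is the pose to reach, as a shift and turn from the pose commanded when the command began, along the tool's axes at that moment; what a row does not reach only later rows make up. A row lasts 1/8 s, in which the tool goes at most 0.0625 m and 0.188 rad, less where a joint would pass 70% of its speed; a pose out of reach is approached as far as the arm can. OPENING is the opening from 0.0 (shut) to 1.0 (fully open), set as the command begins (- or left out keeps the last). The fingers move at their own pace and stop on an object; FORCE is the grip in N (left out, the last holds). Time passes only in rows, so rows that do not move let the fingers close. It prints the time, the measured TCP pose, the force, the opening and the grip force at its end.
- robot.get_state(): the state, without advancing time (a new reading comes with each control period).
- cams.grab_frame(name): name is "scene" or "top" or "wrist"; returns a dict with "image" (384x512x3 uint8, red, green, blue), "intrinsics" (3x3 intrinsics, pixels), "view" (4x4, takes a point from world to camera coordinates). Camera axes: x right, y up, looking along -z (the intrinsics and any distortion apply to the point x, -y, -z); pixel columns grow to the right and rows downward; lengths in m; the calibration is good to about 2 mm. A picture is of the moment at which its call begins. There is no depth.
- workorder.job_done(): hands the job in; it is judged then, once.
The state is a dict: "time_s": time; "q": joint angles; "qd": joint speeds; "joint_torque": joint torques, N m; "eef_pos": TCP position; "ee_rot": TCP orientation; "force": force on the tool from outside, world axes, zero at the start; "wrist_torque": the same for the moment, N m; "finger_gap": opening from 0.0 (shut) to 1.0 (fully open); "gripper_force": force on a finger pad.
Only numpy, scipy, OpenCV 4.12 (cv2) and the standard library are available. Lean on these libraries where they do the work, as an engineer would, in place of code of your own. Each camera call takes 0.05 s, during which the arm holds its last target. There are 200 camera calls.

### The job

Swing the cover of the small grey photometer head right back until it rests on its stop. Then turn the knurled collar inside the head clockwise (seen from above) until the keyways hidden in its underside drop over the pins, press it fully home against its spring and keep holding it down there: the job finishes with you still holding the collar home, the cover still back. Do not shift or knock over the dropper bottle and the timer beside the head.

Things in the scene. Friction and masses are not known exactly. Their poses are not given: they have to be found in the camera images.
- head: Photometer head: grey open-topped metal housing fixed to the bench, 136 (x) x 150 (y) x 70 mm high, walls 5 mm, inner floor at z = 8, under a hinged cover. Origin: centre of its underside; x points away from the robot to the hinge, z up. The collar's axis stands upright at x = -6 mm, y = 0; from it the inner walls are 57 mm away in front, 69 behind, 70 at the sides.
- cover (a joint): Hinge of the cover, rad: 0 closed (at the start), 2.0 on its stop, leaning 25 degrees back beyond upright. Cover 140 x 152 x 6 mm, 0.15 kg. The hinge has little friction: let go before upright the cover falls shut, beyond it falls back on its stop.
- cover_hinge (a point): Point on the hinge line of the cover, in its middle, at x = 71, y = 0, z = 73.5 mm of the head. The hinge line runs along the head's y axis. The point turns with the cover.
- cover_bar (a point): Middle of the cover's pull bar: round steel bar, 12 mm thick, 30 mm long, parallel to the hinge line and 161 mm from it, on a 10 mm stem 21 mm off the cover's free edge, level with the cover. Pinched by its two ends it can swing between fingers that stay upright and follow the arc; fingertips no more than 12 mm past the bar's axis clear the cover's edge.
- collar: Knurled aluminium collar: a loose ring round the upright spigot (28 mm steel tube) in the head; 56 mm over the knurl, 30 mm bore, 30 mm high, 0.12 kg. Origin: centre of its underside, z up. At the start it rests on three hidden radial pins on the spigot, 120 degrees apart, underside at z = 29 mm of the head, and turns freely there.
- collar_top (a point): Centre of the collar's top face, 30 mm above its origin. Hidden in its underside are three keyways, 9 mm wide for the 5 mm pins: it drops within about 0.1 rad of true. The pins' angle is unknown: keyways and pins meet 0.3 to 1.25 rad clockwise from the start (seen from above, yaw decreasing), and again every 2.09 rad.
- mount_axis (a point): Centre of the shoulder, fixed in the head, on which the collar is home: x = -6, y = 0, z = 17 mm of the head. Once keyed the collar sinks 6 mm on to a sprung seat (underside 6 mm above this point), then is pushed the last 6 mm: the spring resists with 3 N at first, 8 N at home, and lifts the collar again if it is let go.
- drop_bottle: Small amber glass dropper bottle with a white cap, loose, 35 mm wide, 70 mm high, upright to the right of the head. Bystander. Origin: centre of its underside.
- timer: Small white bench timer, loose, 66 x 62 x 21 mm, lying to the left of the head. Bystander. Origin: centre of its underside.

How it is judged:
On the way, in this order (a step that is already met when the one before it is completed fails the run):
1. the cover rests back on its stop (value of joint cover above 1.9 rad), for 0.2 s.
2. the collar has dropped over the pins (z of collar in the frame of head below 0.0255 m and value of joint cover above 1.9 rad), for 0.1 s.
At the end, for the whole second after the job is handed in: The collar is held home by the gripper: underside within 2 mm of its shoulder (z below 19 mm in the head's frame), upright within 0.1 rad, at rest, the fingers bearing on it with more than 2 N, and the cover still back on its stop (hinge above 1.9 rad) (z of collar in the frame of head below 0.019 m and angle between collar's own z axis and vertical below 0.1 rad and contact force between the fingers and collar above 2 N and linear speed of collar below 0.02 m/s and value of joint cover above 1.9 rad); the arm keeps its last pose, push and grip.
It fails at once if the dropper bottle is shifted by more than 20 mm or knocked over (distance of drop_bottle from where it was at the start of the episode above 0.02 m or angle between drop_bottle's own z axis and vertical above 0.5 rad).
It fails at once if the timer is shifted by more than 20 mm (distance of timer from where it was at the start of the episode above 0.02 m).
It also fails if it takes over 72 s, if anything falls off the work surface, if the arm or the gripper's body presses on something with over 40 N, if the wrist force passes 120 N, or if a joint passes its speed limit or range.

## Working session

There is one attempt and no reset: what is moved stays moved. The work goes in short steps, Python scripts to look and compute and a shell command to move; the robot and the scene stay as the last step left them, time stands still between calls to the robot, and variables do not carry over. Pictures are saved under pics/ and viewed, at most 10 in all, crops included, and the job is handed in when it is done.

```bash
ls; mkdir -p pics
cat > h.py <<'E'
import numpy as np, cv2
from bench import robot, cams, workorder
from scipy.spatial.transform import Rotation as R
def grab(n,f):
    d=cams.grab_frame(n); cv2.imwrite('pics/'+f+'.png',d['image'][:,:,::-1]); np.savez('pics/'+f,K=d['intrinsics'],V=d['view'])
    return d
def load(f):
    z=np.load('pics/'+f+'.npz'); return z['K'],z['V']
def proj(f,p):
    K,V=load(f); c=V[:3,:3]@np.asarray(p)+V[:3,3]; u=K@np.array([c[0],-c[1],-c[2]]); return u[:2]/u[2]
def ray(f,uv):
    K,V=load(f); r=np.linalg.solve(K,[uv[0],uv[1],1.]); Rw=V[:3,:3]; o=-Rw.T@V[:3,3]; d=Rw.T@np.array([r[0],-r[1],-r[2]]); return o,d/np.linalg.norm(d)
def onz(f,uv,z):
    o,d=ray(f,uv); return o+d*(z-o[2])/d[2]
def tri(obs):
    A=np.zeros((3,3));b=np.zeros(3)
    for f,uv in obs:
        o,d=ray(f,uv); P=np.eye(3)-np.outer(d,d); A+=P;b+=P@o
    p=np.linalg.solve(A,b); return p,[np.round(proj(f,p)-uv,1) for f,uv in obs]
E
python3 - <<'E'
from h import *
a=grab('scene','s0');b=grab('top','t0')
s=robot.get_state();print(s['time_s'],s['eef_pos'],s['ee_rot'],s['finger_gap'],robot.pinch_z)
E
```

```text
bench.py
jog.py
pics
0.1 [ 0.19017143 -0.48896644  0.22610657] [-3.08641531e+00 -5.78808970e-01  5.53088533e-05] 1.002019636730812 0.0188
```

View pics/t0.png

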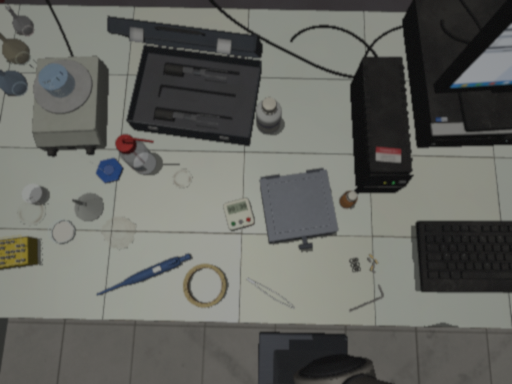

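View pics/s0.png

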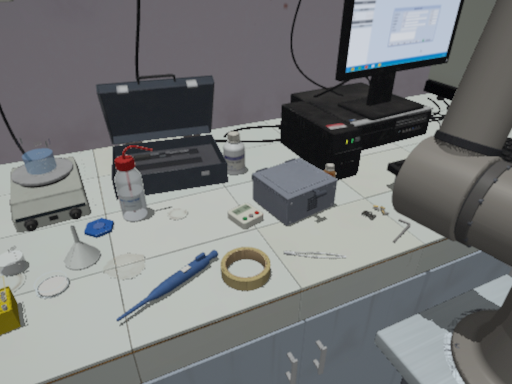

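The top view shows the cover at about (260–337, 171–242) with the bar near (306,246), the timer at (238,214) and the bottle at (348,199). In the scene view the bar is at about (319,217). I'll enlarge both for accuracy.

Run:
```python
import cv2,numpy as np
t=cv2.imread('pics/t0.png')[160:260,215:365]; s=cv2.imread('pics/s0.png')[150:240,220:355]
t=cv2.resize(t,(600,400),interpolation=cv2.INTER_CUBIC)[:, :]
s=cv2.resize(s,None,fx=4,fy=4,interpolation=cv2.INTER_CUBIC)
t=cv2.resize(t,(450,300));
cv2.imwrite('pics/c0.png',np.vstack([cv2.copyMakeBorder(t,0,0,0,540-450,cv2.BORDER_CONSTANT),s[60:360]]))
```

```text
(no output)
```

View pics/c0.png

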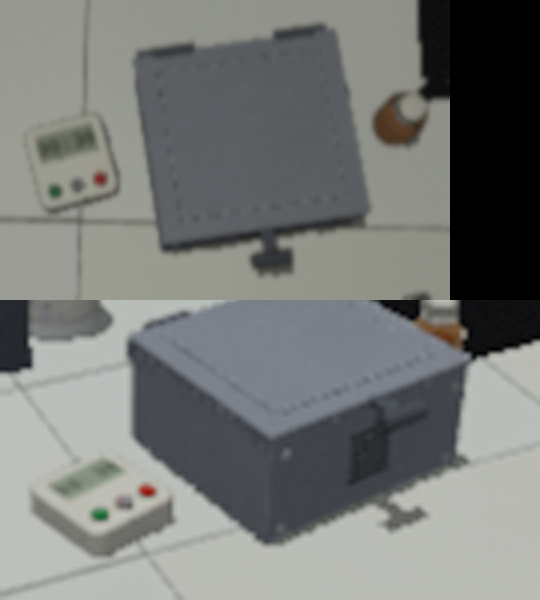

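```bash
cat > fit.py <<'E'
from h import *
from scipy.optimize import least_squares
T=lambda u,v:np.array([215+u/3,160+v/3]); S=lambda u,v:np.array([220+u/4,150+(60+v-300)/4])
# head x points away from robot (up in top image); head y to the left
obs=[('t0',T(137,55),(71,76,76.5)),('t0',T(333,28),(71,-76,76.5)),('t0',T(367,212),(-69,-76,76.5)),('t0',T(163,243),(-69,76,76.5)),
('t0',T(272,259),(-90,0,73.5)),('s0',S(272,437),(-69,76,76.5)),('s0',S(468,357),(-69,-76,76.5)),('s0',S(131,341),(71,76,76.5)),('s0',S(405,412),(-90,0,76))]
if __name__=='__main__':
    for n,i,j in [('FL',3,5),('FR',2,6),('BL',0,7),('bar',4,8)]:
        print(n,tri([obs[i][:2],obs[j][:2]]))
    def P(x,m):
        c,s=np.cos(x[2]),np.sin(x[2]); m=np.array(m)/1000; return np.array([x[0]+c*m[0]-s*m[1],x[1]+s*m[0]+c*m[1],x[3]+m[2]])
    for dz in (0,1):
        f=lambda x:np.concatenate([proj(v,P([*x[:3],x[3]*dz],m))-uv for v,uv,m in obs])
        r=least_squares(f,[.5,-.1,0,0],loss='soft_l1'); print(r.x,np.round(r.fun.reshape(-1,2),1).tolist())
        print('bar',P(r.x,(-90,0,73.5)),'collar',P(r.x,(-6,0,59)),'hinge',P(r.x,(71,0,73.5)))
    for n,uv in (('bottle',T(398,122)),('timer',T(72,161))): print(n,onz('t0',uv,.02))
E
python3 fit.py; python3 jog.py 2>&1 | head -5
```

```text
FL (array([0.45522304, 0.15729231, 0.07503234]), [array([0.6, 0.4]), array([-0.8, -0.1])])
FR (array([0.48021932, 0.01198899, 0.0771348 ]), [array([0.6, 0.4]), array([-0.7, -0. ])])
BL (array([0.59476018, 0.17839075, 0.06845722]), [array([0.8, 0.5]), array([-0.9, -0.1])])
bar (array([0.44507222, 0.07949896, 0.07655232]), [array([0.8, 0.6]), array([-0.9, -0.1])])
[0.53513907 0.09552198 0.17379841 0.        ] [[-1.1, 0.8], [1.2, -0.3], [2.0, 0.4], [0.1, 0.9], [0.4, 0.0], [-0.9, -0.3], [0.4, -0.1], [-2.0, -2.1], [-1.5, -0.1]]
bar [0.44649492 0.07995875 0.0735    ] collar [0.52922946 0.09448443 0.059     ] hinge [0.60506946 0.10779964 0.0735    ]
[ 0.53586056  0.09501542  0.17361845 -0.00192296] [[-0.9, 0.7], [1.3, -0.4], [2.1, 0.2], [0.3, 0.7], [0.6, -0.2], [-0.9, 0.3], [0.3, 0.4], [-1.9, -1.6], [-1.6, 0.4]]
bar [0.44721361 0.07946814 0.07157704] collar [0.52995077 0.09397893 0.05707704] hinge [0.60579316 0.10728049 0.07157704]
bottle [ 0.55915609 -0.02305341  0.02      ]
timer [0.52315934 0.22878109 0.02      ]
Traceback (most recent call last):
  File "jog.py", line 5, in <module>
    connect(sys.argv[1:4])
    ~~~~~~~^^^^^^^^^^^^^^^
TypeError: make.<locals>.jog() missing 1 required positional argument: 'text'
```

```bash
cat >> h.py <<'E'
def plan(p,yaw=None):
    """shift in tool axes from measured pose to world TCP p; turn so tool y is along angle yaw+90deg"""
    s=robot.get_state(); M=R.from_rotvec(s['ee_rot']).as_matrix(); d=M.T@(np.array(p)-s['eef_pos'])
    t=None
    if yaw is not None:
        v=M.T@np.array([-np.sin(yaw),np.cos(yaw),0]); a=np.arctan2(-v[0],v[1]); t=[round(((a+k*np.pi+np.pi)%(2*np.pi))-np.pi,4) for k in (0,1)]
    print('t',round(s['time_s'],2),'p',s['eef_pos'].round(4) if hasattr(s['eef_pos'],'round') else s['eef_pos'],'shift',d.round(4),'turn',t,'q',np.round(s['q'],2)); return d,t
E
python3 - <<'E'
from h import *
plan((.43,.077,.22),.172)
s=robot.get_state();print(R.from_rotvec(s['ee_rot']).as_matrix().round(3))
E
```

```text
t 0.1 p [ 0.1902 -0.489   0.2261] shift [ 0.4286 -0.4406  0.0068] turn [np.float64(-2.9428), np.float64(0.1988)] q [-1.35  0.34  1.52  0.    1.28 -0.15]
[[ 0.932  0.362 -0.   ]
 [ 0.362 -0.932  0.001]
 [ 0.    -0.001 -1.   ]]
```

```bash
python3 jog.py '0.043 -0.044 0.0 0.04; 0.086 -0.088 0 0.08; 0.129 -0.132 0 0.12; 0.172 -0.176 0 0.16; 0.215 -0.22 0 0.2' 1.0 10
python3 - <<'E'
from h import *
plan((.43,.077,.22),.172)
E
```

```text
time_s: 0.72
eef_pos: [0.3112, -0.2045, 0.2266]
ee_rot: [3.13, 0.265, 0.0]
force: [1.3, -0.5, -0.6]
finger_gap: 0.997
gripper_force: 0.0
t 0.72 p [ 0.3112 -0.2045  0.2266] shift [ 0.1644 -0.2575  0.0067] turn [np.float64(3.1383), np.float64(-0.0033)] q [-0.79  0.06  1.89  0.    1.19  0.61]
```

```bash
python3 jog.py '0.033 -0.0515 0 0; 0.066 -0.103 0 0; 0.099 -0.1545 0 0; 0.132 -0.206 0 0; 0.164 -0.2575 0 0'
python3 jog.py '0 0 0 0'
python3 - <<'E'
from h import *
grab('wrist','w1'); plan((.447,.0797,.12),.172)
for n,p in [('bar',(.4465,.0798,.0735)),('FL',(.4552,.1573,.0765)),('FR',(.4802,.012,.0765))]: print(n,proj('w1',p))
E
```

```text
time_s: 1.35
eef_pos: [0.4292, 0.0773, 0.2266]
ee_rot: [3.13, 0.268, 0.0]
force: [1.0, -0.8, -0.3]
finger_gap: 1.005
gripper_force: 0.0
time_s: 1.48
eef_pos: [0.4292, 0.0788, 0.2262]
ee_rot: [-3.129, -0.278, 0.001]
force: [0.5, -1.0, -0.4]
finger_gap: 0.999
gripper_force: 0.0
t 1.52 p [0.4286 0.0769 0.2261] shift [0.0188 0.0005 0.1061] turn [np.float64(-3.1383), np.float64(0.0033)] q [ 0.    0.18  1.75 -0.    1.21  1.4 ]
bar [259.65999231 163.95794466]
FL [188.36217447 143.49799521]
FR [329.20111061 144.6784153 ]
```

View pics/w1.png

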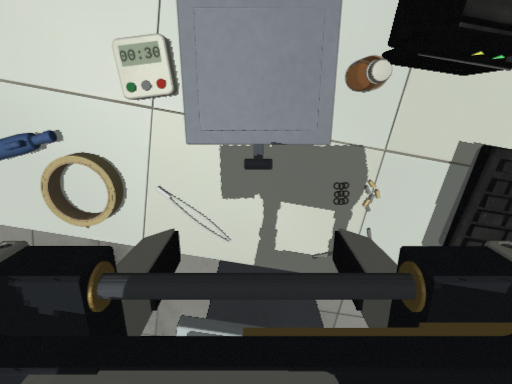

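Run:
```python
from h import *; from fit import obs
print(tri([obs[4][:2],obs[8][:2],('w1',(258.5,163.5))]),tri([obs[8][:2],('w1',(258.5,163.5))]))
plan((.446,.080,.065),.172)
```

```text
(array([0.44597367, 0.07990801, 0.07583117]), [array([0.6, 0.2]), array([-1.4,  0.1]), array([1. , 1.4])]) (array([0.44590753, 0.07920823, 0.07569688]), [array([-1.1,  0.1]), array([1.6, 1.5])])
t 1.52 p [0.4286 0.0769 0.2261] shift [0.0179 0.     0.1611] turn [np.float64(-3.1383), np.float64(0.0033)] q [ 0.    0.18  1.75 -0.    1.21  1.4 ]
```

```bash
python3 jog.py '0.01 0 0.05 0; 0.018 0 0.09 0; 0.018 0 0.115 0; 0.018 0 0.14 0; 0.018 0 0.16 0' 0.7 10
python3 jog.py '0 0 0 0; 0 0 0 0; 0 0 0 0; 0 0 0 0' 0.0 8
python3 - <<'E'
from h import *
plan((.446,.080,.065),.172)
E
```

```text
time_s: 2.15
eef_pos: [0.4458, 0.0766, 0.0657]
ee_rot: [3.13, 0.264, -0.002]
force: [-0.6, 0.4, 0.6]
finger_gap: 0.699
gripper_force: 0.0
time_s: 2.65
eef_pos: [0.4467, 0.0797, 0.0674]
ee_rot: [-3.128, -0.265, -0.002]
force: [-1.2, 16.5, 2.7]
finger_gap: 0.335
gripper_force: 8.0
t 2.65 p [0.4467 0.0797 0.0674] shift [-0.0006 -0.0004  0.0024] turn [np.float64(3.1386), np.float64(-0.003)] q [0.01 0.42 1.92 0.   0.79 1.4 ]
```

```bash
python3 jog.py '0.0018 0 -0.024 0; 0.0098 0 -0.055 0; 0.028 0 -0.091 0; 0.0547 0 -0.121 0; 0.088 0 -0.1435 0'
python3 - <<'E'
from h import *
grab('scene','s2'); plan((.446,.080,.065),.172)
E
```

```text
time_s: 3.28
eef_pos: [0.5331, 0.0956, 0.2121]
ee_rot: [-3.127, -0.269, -0.001]
force: [2.5, 8.1, -8.6]
finger_gap: 0.323
gripper_force: 8.0
t 3.33 p [0.5382 0.0964 0.2146] shift [-0.095   0.001   0.1487] turn [np.float64(3.1408), np.float64(-0.0008)] q [0.03 0.39 1.49 0.01 1.25 1.43]
```

View pics/s2.png

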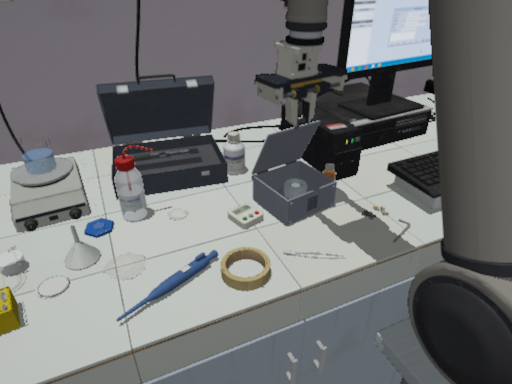

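The cover is swinging open in the fingers (about 1.1 rad), and the collar is visible at (295,188). I'll carry on along the arc.

```bash
python3 jog.py '0.0377 0 -0.0136 0; 0.0777 0 -0.0174 0; 0.1096 0 -0.0133 0; 0.1326 0 -0.0061 0; 0.1326 0 -0.0061 0'
python3 jog.py '0 0 0 0; 0 0 0 0; 0 0 0 0' 0.75
python3 jog.py '0 0 -0.02 0; 0 0 -0.05 0; -0.04 0 -0.06 0; -0.09 0 -0.06 0; -0.14 0 -0.06 0'
python3 - <<'E'
from h import *
grab('scene','s3'); grab('top','t3'); plan((.50,.09,.25),.172)
E
```

```text
time_s: 3.95
eef_pos: [0.6653, 0.1187, 0.2165]
ee_rot: [-3.126, -0.27, -0.004]
force: [-0.4, 7.2, 2.4]
finger_gap: 0.325
gripper_force: 8.0
time_s: 4.32
eef_pos: [0.6637, 0.1154, 0.2164]
ee_rot: [3.13, 0.267, -0.0]
force: [0.8, 0.2, -0.4]
finger_gap: 0.603
gripper_force: 0.0
time_s: 4.95
eef_pos: [0.5243, 0.0915, 0.2764]
ee_rot: [3.13, 0.267, 0.001]
force: [0.1, 0.4, 1.7]
finger_gap: 0.748
gripper_force: 0.0
t 5.05 p [0.5209 0.0914 0.2763] shift [-0.0207 -0.0021  0.0264] turn [np.float64(3.1401), np.float64(-0.0015)] q [ 0.03  0.32  1.42 -0.    1.41  1.43]
```

Run:
```python
from h import *
import cv2
d=grab('wrist','w3'); print(proj('w3',(.5295,.0945,.059)))
s=cv2.imread('pics/s3.png')[100:220,230:350]; s=cv2.resize(s,(384,384),interpolation=cv2.INTER_CUBIC)
t=cv2.imread('pics/t3.png')[150:260,220:360]
w=cv2.imread('pics/w3.png')[:, 100:420]
cv2.imwrite('pics/c3.png',np.hstack([s,w]))
```

```text
[256.22968174 159.58484178]
```

View pics/c3.png

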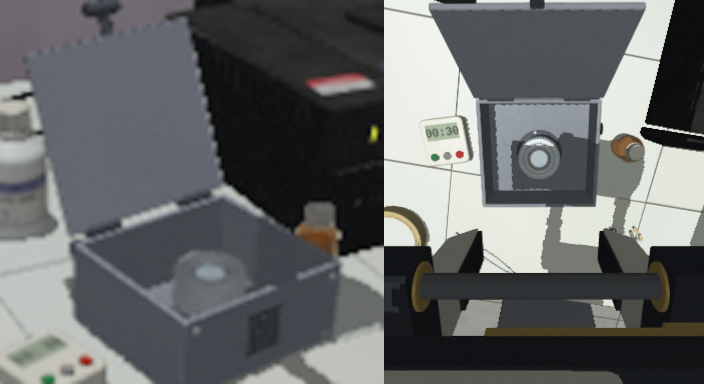

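The cover rests back on its stop, and the collar is visible around the spigot at about (256,158) in the wrist view, near its prediction. I'll zoom both views for a measured centre.

Run:
```python
import cv2,numpy as np
w=cv2.resize(cv2.imread('pics/w3.png')[120:200,216:296],(400,400),interpolation=cv2.INTER_CUBIC)
s=cv2.resize(cv2.imread('pics/s3.png')[165:215,270:320],(400,400),interpolation=cv2.INTER_CUBIC)
o=np.hstack([w,s]); o=cv2.convertScaleAbs(o,alpha=1.5)
cv2.imwrite('pics/c4.png',o)
```

```text
(no output)
```

View pics/c4.png

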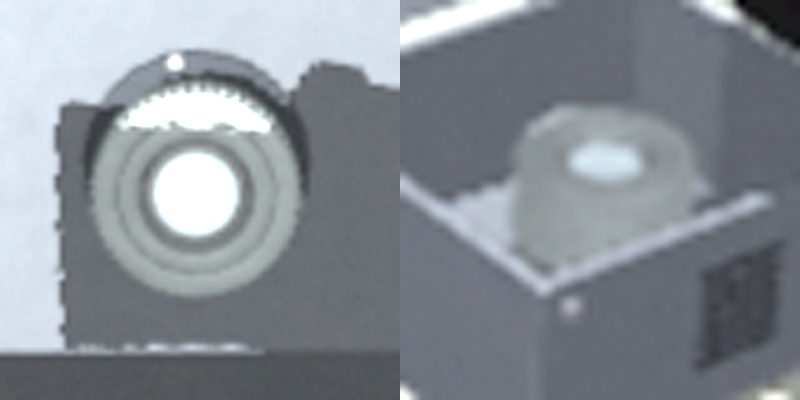

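Run:
```python
from h import *
print(tri([('w3',(255.2,158.5)),('s3',(295.75,184.5))]))
print(onz('w3',(255.2,158.5),.059))
o,d=ray('w3',(255.2,158.5)); print('range',(o[2]-.059)/-d[2], 'f',load('w3')[0][0,0], 'cam',o)
plan((.5295,.095,.12),.172+.4); plan((.5295,.095,.12),.172)
```

```text
(array([0.52923541, 0.09429662, 0.05634639]), [array([1.2, 0.9]), array([-0.8,  0.1])])
[0.53067169 0.09605686 0.059     ]
range 0.3822506517022404 f 292.94847071960226 cam [0.60067868 0.10647715 0.43464079]
t 5.1 p [0.524  0.0916 0.277 ] shift [ 0.006  -0.0024  0.157 ] turn [np.float64(2.7399), np.float64(-0.4017)] q [ 0.03  0.32  1.41 -0.    1.41  1.43]
t 5.1 p [0.524  0.0916 0.277 ] shift [ 0.006  -0.0024  0.157 ] turn [np.float64(3.1399), np.float64(-0.0017)] q [ 0.03  0.32  1.41 -0.    1.41  1.43]
```

```bash
python3 jog.py '0.002 -0.001 0.04 -0.13; 0.004 -0.002 0.09 -0.26; 0.006 -0.0025 0.13 -0.4; 0.006 -0.0025 0.157 -0.4' 0.74
python3 - <<'E'
from h import *
P=[]
for i in range(6):
    d=grab('wrist','w5'); P.append(robot.get_state()['eef_pos'])
print(np.mean(P,0),np.std(P,0)); plan((.5298,.095,.041),.572)
print(proj('w5',(.5298,.095,.059)))
E
```

```text
time_s: 5.6
eef_pos: [0.5323, 0.0954, 0.1173]
ee_rot: [-3.014, -0.886, 0.001]
force: [0.1, 0.1, -0.5]
finger_gap: 0.737
gripper_force: 0.0
[0.53190729 0.09538801 0.11829053] [9.68686541e-04 8.35640215e-05 2.28724477e-03]
t 5.9 p [0.5329 0.0955 0.1207] shift [-0.0031 -0.0014  0.0797] turn [np.float64(3.1402), np.float64(-0.0014)] q [ 0.04  0.48  1.63 -0.    1.03  1.04]
[256.46699491 212.39592878]
```

View pics/w5.png

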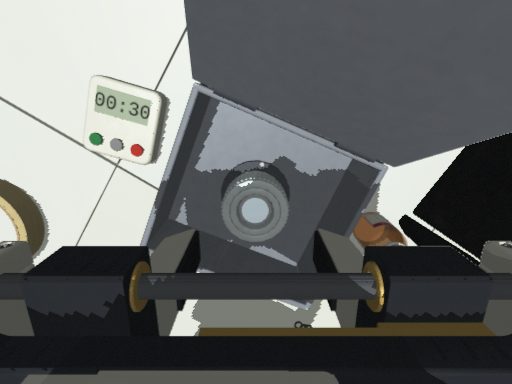

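The wrist view shows the collar at about (254.5,211), with the open housing around it and the cover back; it agrees with the prediction to 2 px.

Run:
```python
from h import *
print(onz('w5',(254.7,211),.059)); print(tri([('w5',(254.7,211)),('w3',(255.2,158.5)),('s3',(295.75,184.5))]))
M=R.from_rotvec(robot.get_state()['ee_rot']).as_matrix()
print((M.T@(np.array([.5302,.0955,.041])-[.5319,.0954,.1183])).round(4))
```

```text
[0.53003832 0.09683745 0.059     ]
(array([0.52908713, 0.09500979, 0.05629741]), [array([1.3, 0.9]), array([0.6, 0.9]), array([-1. ,  0.2])])
[-0.0016 -0.0011  0.0773]
```

```bash
python3 jog.py '-0.0015 -0.001 0.03 0; -0.0015 -0.001 0.05 0; -0.0015 -0.001 0.064 0; -0.0015 -0.001 0.077 0; -0.0015 -0.001 0.077 0' 0.74
python3 jog.py '0 0 0 0; 0 0 0 0; 0 0 0 0; 0 0 0 0' 0.3 8
python3 jog.py '0 0 0 0' - 8
```

```text
time_s: 6.52
eef_pos: [0.5295, 0.0955, 0.0419]
ee_rot: [-3.014, -0.884, 0.001]
force: [-0.4, -0.3, -0.5]
finger_gap: 0.738
gripper_force: 0.0
time_s: 7.02
eef_pos: [0.5301, 0.0955, 0.0429]
ee_rot: [3.014, 0.884, 0.002]
force: [0.2, -1.2, 3.2]
finger_gap: 0.578
gripper_force: 8.0
time_s: 7.15
eef_pos: [0.5301, 0.0955, 0.0428]
ee_rot: [3.014, 0.884, 0.002]
force: [0.6, 0.1, 5.2]
finger_gap: 0.571
gripper_force: 8.0
```

```bash
python3 jog.py '0 0 0.001 0; 0 0 0.002 0.05; 0 0 0.002 0.12' - 20
python3 jog.py '0 0 0 0.06; 0 0 0 0.12; 0 0 0 0.18'
python3 jog.py '0 0 0 0.06; 0 0 0 0.12; 0 0 0 0.18'
python3 jog.py '0 0 0 0.06; 0 0 0 0.12; 0 0 0 0.18'
```

```text
time_s: 7.52
eef_pos: [0.5308, 0.0957, 0.0425]
ee_rot: [3.062, 0.7, 0.005]
force: [-2.3, 0.2, 17.2]
finger_gap: 0.572
gripper_force: 20.0
time_s: 7.9
eef_pos: [0.5312, 0.0955, 0.0425]
ee_rot: [3.112, 0.422, 0.007]
force: [-0.8, -1.4, 17.4]
finger_gap: 0.572
gripper_force: 20.0
time_s: 8.28
eef_pos: [0.5313, 0.0955, 0.0425]
ee_rot: [3.138, 0.141, 0.007]
force: [-1.8, -0.7, 17.0]
finger_gap: 0.571
gripper_force: 20.0
time_s: 8.65
eef_pos: [0.5314, 0.0954, 0.0425]
ee_rot: [3.138, -0.142, 0.008]
force: [-1.5, -1.5, 16.9]
finger_gap: 0.571
gripper_force: 20.0
```

```bash
python3 jog.py '0 0 0 0.06; 0 0 0 0.12; 0 0 0 0.18; 0 0 0 0.18'
```

```text
time_s: 9.15
eef_pos: [0.5314, 0.0953, 0.0425]
ee_rot: [-3.113, 0.423, -0.007]
force: [-1.0, -1.2, 17.8]
finger_gap: 0.572
gripper_force: 20.0
```

```bash
python3 jog.py '0 0 -0.002 0; 0 0 -0.002 0; 0 0 -0.002 0; 0 0 -0.002 0' 0.74
python3 jog.py '0 0 0 -0.17; 0 0 0 -0.34; 0 0 0 -0.51; 0 0 0 -0.68; 0 0 0 -0.84'
python3 jog.py '0 0 0 0; 0 0 0 0; 0 0 0 0; 0 0 0 0' 0.3 20
python3 jog.py '0 0 0.001 0; 0 0 0.002 0.05; 0 0 0.002 0.1'
python3 jog.py '0 0 0 0.05; 0 0 0 0.1'
```

```text
time_s: 9.65
eef_pos: [0.5293, 0.0955, 0.0419]
ee_rot: [3.113, -0.422, -0.001]
force: [1.1, 0.1, 0.3]
finger_gap: 0.738
gripper_force: 0.0
time_s: 10.28
eef_pos: [0.5295, 0.0955, 0.0421]
ee_rot: [-3.012, -0.893, 0.001]
force: [-0.6, 0.7, 0.1]
finger_gap: 0.74
gripper_force: 0.0
time_s: 10.78
eef_pos: [0.5296, 0.0955, 0.0422]
ee_rot: [3.015, 0.883, -0.0]
force: [0.4, -0.6, 0.6]
finger_gap: 0.585
gripper_force: 20.0
time_s: 11.15
eef_pos: [0.5302, 0.0953, 0.0418]
ee_rot: [3.054, 0.73, 0.002]
force: [-3.6, -1.9, 12.7]
finger_gap: 0.59
gripper_force: 20.0
time_s: 11.4
eef_pos: [0.5302, 0.0952, 0.0418]
ee_rot: [3.087, 0.577, 0.003]
force: [-3.2, -0.9, 12.0]
finger_gap: 0.589
gripper_force: 20.0
```

```bash
python3 jog.py '0 0 0 0.05; 0 0 0 0.1'
python3 jog.py '0 0 0 0.05; 0 0 0 0.1'
python3 jog.py '0 0 0 0.05; 0 0 0 0.1'
```

```text
time_s: 11.65
eef_pos: [0.5302, 0.0952, 0.0418]
ee_rot: [3.112, 0.422, 0.003]
force: [-2.9, -2.1, 11.6]
finger_gap: 0.588
gripper_force: 20.0
time_s: 11.9
eef_pos: [0.5302, 0.0953, 0.0418]
ee_rot: [3.13, 0.266, 0.003]
force: [-3.0, -1.2, 12.1]
finger_gap: 0.587
gripper_force: 20.0
time_s: 12.15
eef_pos: [0.5303, 0.0951, 0.0417]
ee_rot: [3.139, 0.109, 0.003]
force: [-2.1, -2.3, 10.5]
finger_gap: 0.587
gripper_force: 20.0
```

```bash
python3 jog.py '0 0 0 0.04; 0 0 0 0.08'
python3 jog.py '0 0 0 0.04; 0 0 0 0.08'
python3 jog.py '0 0 0 0.04; 0 0 0 0.08'
python3 jog.py '0 0 0 0.04; 0 0 0 0.08'
python3 - <<'E'
from h import *
d=grab('wrist','w6'); a=cv2.imread('pics/w5.png');b=cv2.imread('pics/w6.png')
print(proj('w6',(.53,.0955,.059)))
cv2.imwrite('pics/c6.png',cv2.resize(b[150:342,128:384],(768,576),interpolation=cv2.INTER_CUBIC))
E
```

```text
time_s: 12.4
eef_pos: [0.5302, 0.095, 0.0413]
ee_rot: [3.141, -0.016, 0.003]
force: [-0.4, -2.7, 6.1]
finger_gap: 0.586
gripper_force: 20.0
time_s: 12.65
eef_pos: [0.5297, 0.0954, 0.0405]
ee_rot: [3.138, -0.143, 0.0]
force: [0.1, -0.4, 0.1]
finger_gap: 0.588
gripper_force: 20.0
time_s: 12.9
eef_pos: [0.5294, 0.0955, 0.0401]
ee_rot: [3.13, -0.268, -0.001]
force: [0.6, -0.2, -1.3]
finger_gap: 0.588
gripper_force: 20.0
time_s: 13.15
eef_pos: [0.5294, 0.0955, 0.04]
ee_rot: [3.117, -0.393, -0.001]
force: [-0.5, 0.9, -1.5]
finger_gap: 0.586
gripper_force: 20.0
[257.59513865 257.81092074]
```

View pics/c6.png

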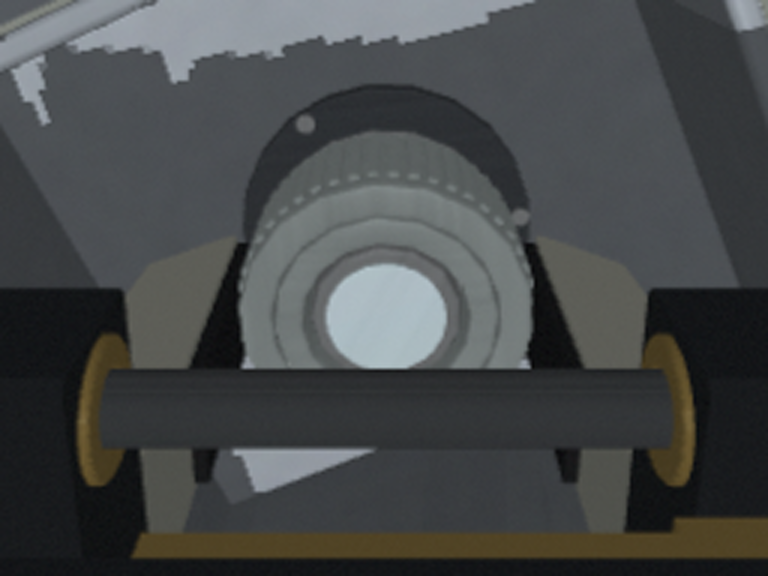

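The picture shows the fingers holding the collar's knurl on both sides, with the spigot at about (387,315) in the crop. The upward force has vanished and the tool sank 2 mm, so the keyways appear to have met the pins. I'll push down while easing the turn back.

```bash
python3 jog.py '0 0 0.001 -0.03; 0 0 0.002 -0.06; 0 0 0.003 -0.1'
python3 jog.py '0 0 0.001 0; 0 0 0.002 0; 0 0 0.003 0'
python3 - <<'E'
from h import *
s=robot.get_state(); print(s['wrist_torque'],s['force'])
E
```

```text
time_s: 13.58
eef_pos: [0.5295, 0.0955, 0.0371]
ee_rot: [3.133, -0.23, -0.0]
force: [-0.2, 0.6, -1.0]
finger_gap: 0.588
gripper_force: 20.0
time_s: 13.95
eef_pos: [0.5296, 0.0955, 0.0345]
ee_rot: [3.133, -0.234, 0.0]
force: [-1.5, -0.0, 3.1]
finger_gap: 0.586
gripper_force: 20.0
[0.03241536 0.27180902 0.02970135] [-1.46868384e+00 -2.20823475e-03  3.10543876e+00]
```

```bash
python3 jog.py '0 0 0 0; 0 0 0.001 0; 0 0 0.002 0; 0 0 0.003 0' - 40
python3 jog.py '0 0 0.001 0; 0 0 0.002 0; 0 0 0.002 0'
python3 jog.py '0 0 0.001 0; 0 0 0.002 0; 0 0 0.002 0'
```

```text
time_s: 14.45
eef_pos: [0.5296, 0.0955, 0.0314]
ee_rot: [3.133, -0.234, 0.0]
force: [-2.7, -0.5, 4.7]
finger_gap: 0.583
gripper_force: 40.0
time_s: 14.82
eef_pos: [0.5296, 0.0955, 0.0302]
ee_rot: [3.133, -0.234, 0.001]
force: [-5.1, -0.9, 12.1]
finger_gap: 0.579
gripper_force: 40.0
time_s: 15.2
eef_pos: [0.5297, 0.0955, 0.03]
ee_rot: [3.133, -0.234, 0.002]
force: [-10.0, -1.7, 29.0]
finger_gap: 0.577
gripper_force: 40.0
```

```bash
python3 jog.py '0 0 -0.0007 0; 0 0 -0.0007 0; 0 0 -0.0007 0'
python3 - <<'E'
from h import *
grab('scene','s7'); a=cv2.imread('pics/s7.png')[90:240,210:410]; cv2.imwrite('pics/c7.png',cv2.resize(a,(800,600),interpolation=cv2.INTER_CUBIC))
E
```

```text
time_s: 15.58
eef_pos: [0.5297, 0.0955, 0.0301]
ee_rot: [3.133, -0.234, 0.002]
force: [-8.8, -0.7, 22.5]
finger_gap: 0.584
gripper_force: 40.0
```

View pics/c7.png

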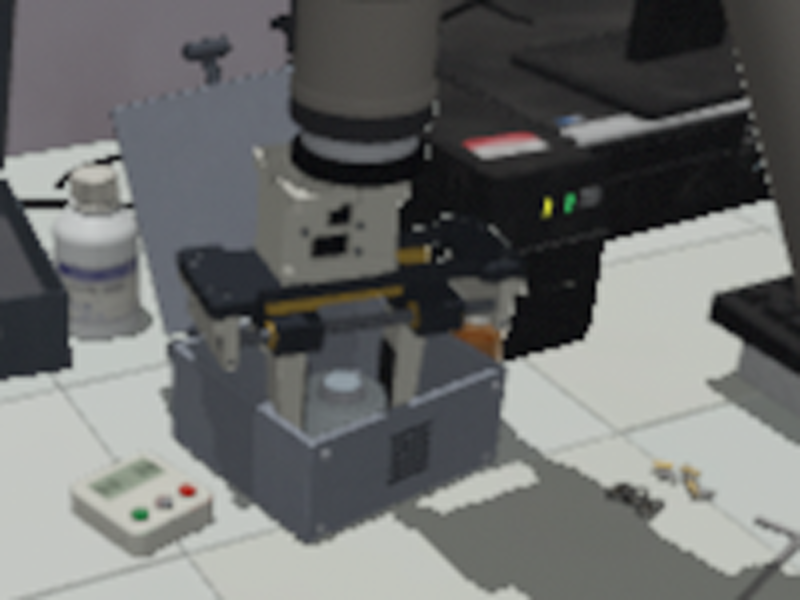

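The picture shows the cover back on its stop, with its bar at (205,50). The fingers hold the collar low in the head at (343,395), and the timer and bottle are where they started.

```bash
python3 -c "
from bench import robot, cams, workorder
print(workorder.job_done())"
```

```text
the job is handed in; nothing more can be done
None
```

I handed the job in at about 15.6 s: the cover was back on its stop, the keyed collar was held home with about 22 N on the tool, and the bottle and timer looked untouched; no verdict was returned.

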